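Reject the tube cut too short

ROBOT

A 6-joint arm with a two-finger parallel gripper is mounted at the origin on the work surface. World frame = base frame: x ahead of the robot, y to its left, z up, the work surface at z = 0. Lengths are in m, angles in degrees, forces in N, time in s.
With the tool pointing down it reaches from about 0.325 to 0.9 m from the base axis. Payload 3.5 kg.
Tool frame: the origin (TCP) lies at the very end of the fingers, on their centre line; the grasp point (between the pads) lies 19 mm behind it; z points along the fingers, y is the line along which they close (so a half turn about z gives the same grasp; the last joint's range is limited). The gripper opens to 85 mm and grips with 20 to 120 N. Pads are 22 mm wide; open, the fingers measure 114 mm over their backs; the gripper's body (76 mm by 85 mm) begins 54 mm behind the grasp point. The pads swing forward as they close: fully open they stand 13 mm farther back than shut.
Start: joints at [-73.476, 15.837, -1.513, 72.651, 0, 84.076], TCP at [0.239, -0.578, 0.231] pointing down, gripper open.
Joint ranges: [-178.77, 178.77], [-48.84, 107.48], [-61.69, 71.31], [-111.58, 123.2], [-90, 87.43], [-180, 180]. Speed limits (degrees/s): [147.25, 147.25, 180, 180, 180, 180].

INTERFACE

Orientations are given as a 3x3 rotation matrix whose columns are the frame's x, y, z axes.
In Python, from workcell import env, eyes, job, models gives the robot as it stands.
- The arm moves only by the tool move_arm, never from a script. Its argument "series" is a list of rows, each a list of 3 entries, a list of its own where there are three numbers: the turn, a rotation vector about the tool's x, y, z in rad, then the shift along the tool's x, y, z in mm, then the closure, from -1 (fully open) to 1 (shut). A call has 1 to 10 rows; each row shifts and turns the commanded pose from where the row before left it, along the tool's axes as they then stand; what a row does not reach is not made up. A row lasts 1/10 s, in which the tool goes at most 50 mm and 8.59 degrees, less where a joint would pass 70% of its speed; a pose out of reach is approached as far as the arm can. A call is refused whole if a number of a shift passes 50 or a number of a turn 0.15, either way. A call with a gripper value outside its range is refused whole. The fingers move at their own pace and stop on an object; the grip force is fixed at half the most. Time passes only in rows, so rows that do not move let the fingers close. It gives the time, the measured TCP pose, the force, the opening and the grip force at its end, in the units of the state.
- env.get_obs(): the state, without advancing time (a new reading comes with each control period).
- eyes.camera(name): name is "scene" or "side" or "wrist"; returns a dict with "frame" (384x512x3 uint8, red, green, blue), "mtx" (3x3 intrinsics, pixels), "k1" (the pictures are not rectified: a ray, as slopes to the right and down, at radius r is drawn at 1 + k1 r^2 times it, then the intrinsics apply), "cam_to_world" (4x4, takes a point from camera to world coordinates); the wrist camera has in their place "mount" (4x4, takes a point from camera to tool coordinates, whose origin is the TCP and whose axes are the flange's). Camera axes: x right, y up, looking along -z (the intrinsics and any distortion apply to the point x, -y, -z); pixel columns grow to the right and rows downward; lengths in m; the calibration is good to about 2 mm. A picture is of the moment at which its call begins: read the wrist's pose just before it. There is no depth.
- job.sign_off(): hands the job in; it is judged then, once.
Trained networks look in a picture, given as the dict that the camera call returned (one of the last four; its "shot" number tells which), for a name from the list of things; names that differ only in an ending like _2 or _b are one class to them, and where a whole thing is asked for, a point or a joint stands for the part that bears it (a point fixed in the world has none). Each returns a list of dicts, best first, with "p" (0 to 1); they miss things now and then, are a little off and sometimes report something else, mostly with a low value. They report only what shows in the picture. A call takes as long as a camera call. They do not tell look-alikes from the thing itself.
- models.spot_in(picture, label): "uv" ([column, row] in pixels, amid what is visible of it).
The state is a dict: "time_s": time; "q": joint angles; "joint_velocities": joint speeds; "effort": joint torques, N m; "eef_pos": TCP position; "tcp_rot": TCP orientation; "ft_force": force on the tool from outside, world axes, zero at the start; "torque": the same for the moment, N m; "width": opening from 0.0 (shut) to 1.0 (fully open); "grasp_force": force on a finger pad.
Only numpy, scipy, OpenCV 4.12 (cv2) and the standard library are available. Lean on these libraries where they do the work, as an engineer would, in place of code of your own. Each camera call takes 0.05 s, during which the arm holds its last target. There are 200 camera calls.

TASK

One of the three square steel tubes held under the swing bar of the fixture was cut too short. Swing the bar aside, put the short tube into the wire scrap basket - lower it to the basket's rim before letting go, do not toss it in - and then swing the bar back square across the two good tubes. Leave the good tubes in their slots and everything else on the table where it is.

Things in the scene. Friction and masses are not known exactly. Their poses are not given: they have to be found in the camera images.
- fixture: Dark grey metal base plate fixed to the table, 250 mm along its x (-120 to +130 mm), 130 mm along its y, 10 mm thick; origin at table height. Three slots run along y at x = -60, -5, +50 mm; tubes lie in them at z = 10 mm, 30 mm apart, between guide blocks 6 mm high (y = 25 to 47 mm either side, 2 mm play). At mid-length the tube's sides are free down to the plate.
- bar_pivot (a point): The bar's upright pivot, at x = +112 mm, y = 0 of the fixture, on a steel post 26 mm in diameter, top at z = 56 mm. This point is 38 mm above the table.
- bar (a joint): Swing bar about its pivot, rad. 0 = square across all tubes (along the fixture's -x from the pivot); positive swings the knob to the fixture's -y, negative to +y; range +-1.5, starts within 0.1 of 0. Stays where left (friction 0.12 N m). Bar 18 mm wide, z = 38 to 46 mm, 3 mm above the tubes. 1.0 rad clears every tube; on clamp_near's side the clamp stops it at 0.5 to 0.6.
- bar_knob (a point): Centre of the upright black cylindrical knob at the bar's free end: 24 mm diameter, 36 mm high (z = 46 to 82 mm), 212 mm from the pivot; this point is 18 mm below its top.
- short_tube: Square steel tube, 25 x 25 mm section (wall 2.5 mm), 96 mm long, bare steel, loose, about 0.11 to 0.18 kg. Lies in one of the three slots of the fixture (which one varies; so does its place along the slot, +-8 mm). Origin: centre of its underside; y along its length, z up; its top is 25 mm above the origin. This is the one to reject.
- tube_a: Square steel tube, 25 x 25 mm section (wall 2.5 mm), 120 mm long, bare steel, loose, about 0.175 kg. Lies in one of the three slots of the fixture (which one varies; so does its place along the slot, +-8 mm). Origin: centre of its underside; y along its length, z up; its top is 25 mm above the origin. A good one.
- tube_b: Square steel tube, 25 x 25 mm section (wall 2.5 mm), 120 mm long, bare steel, loose, about 0.175 kg. Lies in one of the three slots of the fixture (which one varies; so does its place along the slot, +-8 mm). Origin: centre of its underside; y along its length, z up; its top is 25 mm above the origin. A good one.
- basket: Open wire scrap basket of bare steel wire, fixed, outside 170 mm along its x, 130 mm along its y, 85 mm high; walls and floor 4 mm. Origin: centre of its underside, z up. Stands left or right of the fixture. A small angle-iron offcut (40 x 30 x 30 mm) lies at its +x end (35 to 55 mm from the centre).
- tray: White plastic open tray on the other side, 170 x 130 x 60 mm, fixed, empty; not for scrap. Origin: centre of its underside.
- clamp_near: Upright steel table clamp, fixed, at one side of the fixture (side varies), 120 to 130 mm from its middle line: post 220 mm high on a foot 36 mm wide; a jaw at z = 125 to 145 mm reaches 98 mm along its x and carries an upright screw with a 28 mm handle at x = 85 mm, z = 81 to 240 mm. Origin: foot of the post.
- clamp_far: A second table clamp of the same shape, fixed, beyond the basket or tray. Origin: foot of the post.
- magnet: Flat red arrow-shaped welding magnet, loose, about 110 x 64 x 14 mm, lying beside the fixture across from clamp_near; the bar and its knob pass over it. Origin: centre of its main block's underside; the point is towards its +x.
- bottle: Upright grey bottle, loose, 60 mm diameter, 190 mm high. Origin: centre of its underside.
- wrench: Wrench lying flat near the robot, loose, 130 mm long along its x.
- flat_bar: Flat bright metal bar, loose, 110 x 30 x 8 mm, lying near the robot, long along its x. Origin: centre of its underside.
Mind the look-alikes: they are no part of the job. What is shaped like the basket but orange is not meant. What is shaped like the short_tube but brown is not meant.

How it is judged (in metres and radians):
On the way, in this order (a step that is already met when the one before it is completed fails the run):
1. the swing bar is swung aside (more than 0.4 rad either way) while the short tube is still in its slot ((value of joint bar above 0.4 rad or value of joint bar below -0.4 rad) and distance of short_tube from where it was at the start of the episode below 0.02 m), for 0.1 s.
2. the short tube lies released in the wire basket (x of short_tube in the frame of basket between -0.08 and 0.08 m and y of short_tube in the frame of basket between -0.06 and 0.06 m and z of short_tube in the frame of basket between -0.01 and 0.07 m and linear speed of short_tube below 0.03 m/s and contact force between short_tube and the fingers below 0.1 N), for 0.2 s.
At the end, for the whole second after the job is handed in: The short tube lies released and at rest inside the wire basket (its origin within the walls and less than 70 mm above the basket's foot), the bar is back across the fixture within 0.15 rad of square and at rest, and both good tubes are within 15 mm of where they started (all of step 2 and value of joint bar between -0.15 and 0.15 rad and distance of each of tube_a, tube_b from where it was at the start of the episode below 0.015 m and velocity of joint bar between -0.05 and 0.05 rad/s); the robot touches nothing.
It fails at once if a good tube is moved more than 15 mm (distance of any of tube_a, tube_b from where it was at the start of the episode above 0.015 m).
It fails at once if a bystander (magnet, bottle, wrench, flat bar) is moved more than 25 mm (distance of any of magnet, bottle, wrench, flat_bar from where it was at the start of the episode above 0.025 m).
It fails at once if the short tube is let go over the basket with its underside more than 45 mm above the rim (horizontal distance between short_tube and basket below 0.12 m and z of short_tube in the frame of basket above 0.13 m and contact force between short_tube and the fingers below 0.05 N).
It also fails if it takes over 72 s, if anything falls off the work surface, if the arm or the gripper's body presses on something with over 40 N, if the wrist force passes 120 N, or if a joint passes its speed limit or range.

## Working session

There is one attempt and no reset: what is moved stays moved. The work goes in short steps, Python scripts to look and compute and a tool call to move; the robot and the scene stay as the last step left them, time stands still between calls to the robot, and variables do not carry over. Pictures are saved under pics/ and viewed, at most 14 in all, crops included, and the job is handed in when it is done.

Besides the shell and the picture viewer there is one more tool, called after "Request:" as name(argument=value, ...) on one line, values as JSON. move_arm: Moves the arm, as the interface text tells. Its arguments: {"type":"object","properties":{"series":{"type":"array"}},"required":["series"]}

```bash
mkdir -p pics; cat > h.py <<'E'
import numpy as np, cv2, sys
from workcell import env, eyes, job, models
def shot(n):
    o=env.get_obs(); p=eyes.camera(n)
    if n=='wrist':
        T=np.eye(4);T[:3,:3]=o['tcp_rot'];T[:3,3]=o['eef_pos'];p['T']=T@np.array(p['mount'])
    else: p['T']=np.array(p['cam_to_world'])
    return p
def ray(p,uv):
    K=np.array(p['mtx']);d=np.array([(uv[0]-K[0,2])/K[0,0],(uv[1]-K[1,2])/K[1,1]])
    s=d.copy()
    for _ in range(30): s=d/(1+p['k1']*(s@s))
    v=p['T'][:3,:3]@np.array([s[0],-s[1],-1]);return p['T'][:3,3],v
def onz(p,uv,z):
    c,v=ray(p,uv);return c+v*(z-c[2])/v[2]
def proj(p,X):
    K=np.array(p['mtx']);T=np.linalg.inv(p['T']);X=np.atleast_2d(X)
    x=X@T[:3,:3].T+T[:3,3];s=np.c_[x[:,0]/-x[:,2],-x[:,1]/-x[:,2]]
    s=s*(1+p['k1']*(s**2).sum(1,keepdims=True));return s*[K[0,0],K[1,1]]+[K[0,2],K[1,2]]
def save(p,n): cv2.imwrite(f'pics/{n}.png',p['frame'][:,:,::-1])
E
python3 - <<'E'
from h import *
Z=dict(fixture=.01,bar_pivot=.038,bar_knob=.064,short_tube=.035,tube_a=.035,basket=.04,tray=.03,clamp_near=.11,magnet=.01,bottle=.095,wrench=.005,flat_bar=.008)
for n in ['scene','side']:
    p=shot(n);save(p,n);print(n,p['T'][:3,3].round(3),p['k1'])
    for l,z in Z.items():
        print(l,[(np.round(d['uv']).tolist(),round(d['p'],2),onz(p,d['uv'],z)[:2].round(3).tolist()) for d in models.spot_in(p,l)[:4]])
a=cv2.hconcat([cv2.imread('pics/scene.png')]);
E
```

```text
scene [ 1.442 -0.566  1.149] 0.05834205789718537
fixture [([271.0, 211.0], 0.91, [0.546, 0.007]), ([272.0, 203.0], 0.72, [0.515, 0.029])]
bar_pivot [([272.0, 201.0], 0.78, [0.533, 0.019]), ([279.0, 164.0], 0.56, [0.388, 0.139])]
bar_knob [([270.0, 201.0], 0.94, [0.552, 0.001])]
short_tube [([263.0, 273.0], 0.57, [0.763, -0.153]), ([268.0, 191.0], 0.46, [0.485, 0.034])]
tube_a [([274.0, 214.0], 0.85, [0.583, -0.004]), ([270.0, 201.0], 0.75, [0.527, 0.013]), ([275.0, 201.0], 0.62, [0.534, 0.03]), ([150.0, 234.0], 0.55, [0.461, -0.381])]
basket [([342.0, 166.0], 0.89, [0.509, 0.325]), ([300.0, 127.0], 0.67, [0.243, 0.324])]
tray [([149.0, 234.0], 0.66, [0.456, -0.382])]
clamp_near [([309.0, 167.0], 0.93, [0.52, 0.172])]
magnet [([234.0, 208.0], 0.66, [0.474, -0.096])]
bottle [([384.0, 194.0], 0.89, [0.729, 0.315])]
wrench [([280.0, 162.0], 0.54, [0.347, 0.169])]
flat_bar [([197.0, 200.0], 0.79, [0.373, -0.183]), ([280.0, 164.0], 0.34, [0.358, 0.159])]
side [0.127 0.497 0.839] 0.03626486959386187
fixture [([244.0, 215.0], 0.84, [0.501, 0.035])]
bar_pivot [([243.0, 199.0], 0.95, [0.526, 0.012])]
bar_knob [([246.0, 198.0], 0.86, [0.508, 0.021]), ([224.0, 192.0], 0.18, [0.568, 0.041])]
short_tube [([220.0, 142.0], 0.8, [0.725, -0.123]), ([250.0, 221.0], 0.57, [0.468, 0.055])]
tube_a [([235.0, 207.0], 0.75, [0.527, 0.045]), ([222.0, 194.0], 0.56, [0.584, 0.031])]
basket [([249.0, 358.0], 0.93, [0.255, 0.328]), ([223.0, 191.0], 0.7, [0.585, 0.026]), ([160.0, 309.0], 0.62, [0.475, 0.368])]
tray [([342.0, 140.0], 0.85, [0.432, -0.377])]
clamp_near [([203.0, 201.0], 0.93, [0.564, 0.121]), ([234.0, 212.0], 0.63, [0.482, 0.099])]
magnet [([278.0, 193.0], 0.79, [0.473, -0.087])]
bottle [([97.0, 229.0], 0.58, [0.712, 0.334])]
wrench [([253.0, 286.0], 0.56, [0.353, 0.186]), ([225.0, 196.0], 0.22, [0.589, 0.016])]
flat_bar [([325.0, 193.0], 0.7, [0.369, -0.173])]
```

View pics/scene.png

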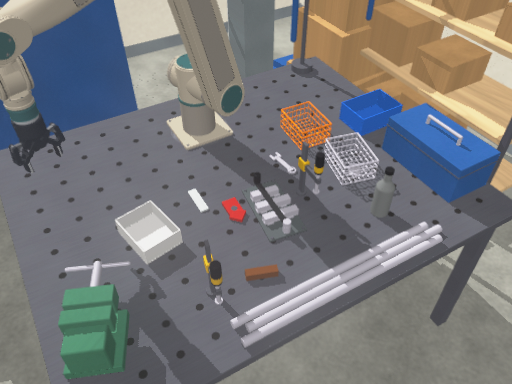

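View pics/side.png

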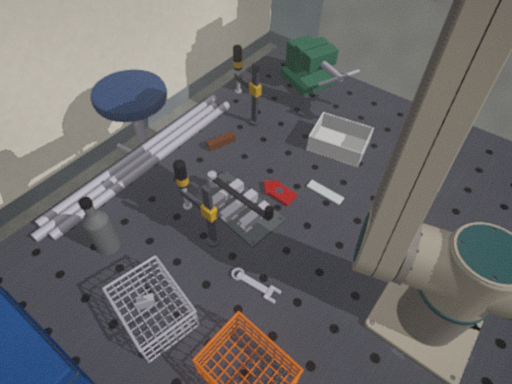

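The black knob is near (257,178) in scene and (267,212) in side. The pivot post is near (287,226) in scene and (212,175) in side. The steel basket is at (350,157) in scene, next to the orange look-alike. I'll enlarge the fixture and the basket.

```bash
python3 - <<'E'
import cv2
a=cv2.imread('pics/scene.png')[135:245,230:330];b=cv2.imread('pics/side.png')[160:250,170:290]
f=lambda c,k:cv2.resize(c,None,fx=k,fy=k,interpolation=cv2.INTER_CUBIC)
a=f(a,5);b=f(b,5) 
import numpy as np
# scene crop 500x550 ; view each cell scaled to fit 800x600
a=cv2.resize(a,(400,440));b=cv2.resize(b,(400,300))
o=np.zeros((440,800,3),np.uint8);o[:,:400]=a;o[:300,400:]=b
cv2.imwrite('pics/crop1.png',o)
E
```

```text
(no output)
```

View pics/crop1.png

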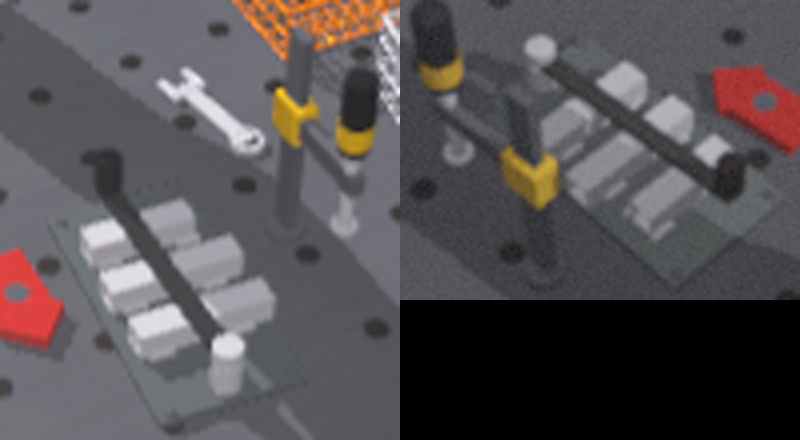

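```bash
python3 - <<'E'
from h import *
P=shot('scene');Q=shot('side')
def tri(a,b):
    c1,v1=ray(P,a);c2,v2=ray(Q,b)
    A=np.c_[v1,-v2];t=np.linalg.lstsq(A,c2-c1,rcond=None)[0]
    x,y=c1+t[0]*v1,c2+t[1]*v2;return ((x+y)/2).round(3),np.linalg.norm(x-y).round(4)
print('knobtop',tri((257,173.5),(269,208)),onz(P,(257,173.7),.082).round(3),onz(Q,(269,208),.082).round(3))
print('pivtop',tri((287.2,221),(212,173.5)),onz(P,(287.2,221),.056).round(3),onz(Q,(212,173.5),.056).round(3))
for uv in [(242.5,190),(272.5,241),(306,230)]: print('corner',onz(P,uv,.01).round(3))
f=lambda c:cv2.resize(c,None,fx=4,fy=4,interpolation=cv2.INTER_CUBIC)
a=f(P['frame'][125:195,315:390]);b=f(Q['frame'][250:370,95:210])
o=np.zeros((480,800,3),np.uint8);o[:280,:300]=a;o[:480,320:780]=b
cv2.imwrite('pics/crop2.png',o[:,:,::-1])
E
```

```text
knobtop (array([0.433, 0.02 , 0.083]), np.float64(0.0005)) [0.433 0.02  0.082] [0.433 0.02  0.082]
pivtop (array([0.644, 0.005, 0.055]), np.float64(0.0014)) [0.645 0.006 0.056] [0.643 0.005 0.056]
corner [ 0.412 -0.027  0.01 ]
corner [ 0.659 -0.056  0.01 ]
corner [0.674 0.061 0.01 ]
```

View pics/crop2.png

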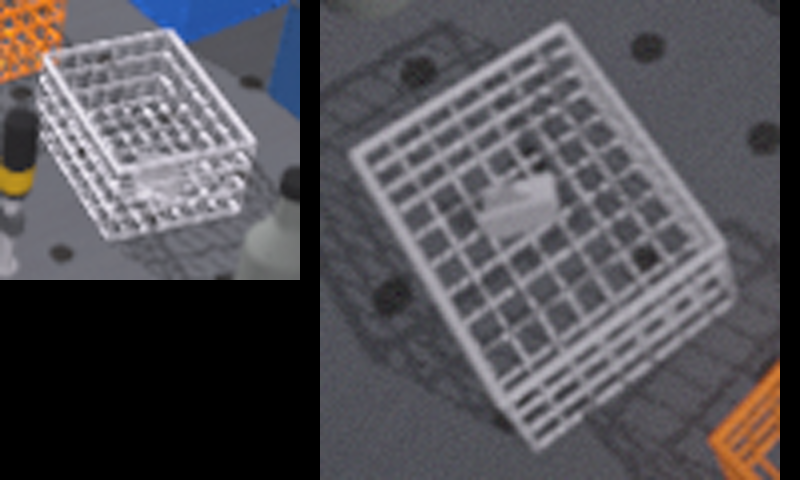

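```bash
python3 - <<'E'
from h import *
P=shot('scene');Q=shot('side')
for uv in [(45,55),(172,32),(255,145),(120,172)]: print('S',onz(P,(uv[0]/4+315,uv[1]/4+125),.085).round(3)[:2])
for uv in [(352,155),(565,25),(722,243),(505,400)]: print('Q',onz(Q,((uv[0]-320)/4+95,uv[1]/4+250),.085).round(3)[:2])
print('off',onz(P,(160/4+315,180/4+125),.02),onz(Q,((518-320)/4+95,207/4+250),.025))
# clamp near: handle top, post top
W=shot('wrist');save(W,'w0');print(W['T'].round(3),np.array(W['mount']).round(3),W['mtx'])
o=env.get_obs();print(o['tcp_rot'],o['eef_pos'],o['time_s'],o['width'])
Z=dict(clamp_near=.11,magnet=.007)
yaw=np.radians(-6.8);R=np.array([[np.cos(yaw),-np.sin(yaw)],[np.sin(yaw),np.cos(yaw)]])
piv=np.array([.644,.0055]);c=piv-R@[.112,0];print('fix',c)
for s in(-.06,-.005,.05):print(s,(c+R@[s,0]).round(3))
# clamp: yellow jaw holder / handle
for n,(u,v) in dict(handS=(319,155),).items(): print(n,onz(P,(u,v),.24))
print('handle',onz(P,(320,153),.24),onz(Q,(180,164),.24)); print('postfoot',onz(P,(301,192),0),onz(Q,(213,241),0))
E
```

```text
S [0.399 0.332]
S [0.43  0.454]
S [0.592 0.415]
S [0.561 0.292]
Q [0.584 0.42 ]
Q [0.553 0.295]
Q [0.394 0.333]
Q [0.423 0.455]
off [0.5342012  0.36904994 0.02      ] [0.52103554 0.37601749 0.025     ]
[[ 0.382  0.88   0.281  0.311]
 [-0.924  0.364  0.116 -0.548]
 [-0.    -0.304  0.953  0.373]
 [ 0.     0.     0.     1.   ]] [[-0.     0.953  0.304  0.078]
 [ 1.     0.     0.     0.   ]
 [ 0.     0.304 -0.953 -0.142]
 [ 0.     0.     0.     1.   ]] [[290.05950629   0.         252.96730384]
 [  0.         290.05950629 189.36507778]
 [  0.           0.           1.        ]]
[[ 9.24221181e-01  3.81857576e-01  9.62251384e-06]
 [ 3.81857576e-01 -9.24221181e-01 -1.61794385e-05]
 [ 2.71508995e-06  1.86278095e-05 -1.00000000e+00]] [ 0.23867326 -0.57764098  0.23131444] 1.55 1.0050906515999982
fix [0.53278786 0.01876124]
-0.06 [0.473 0.026]
-0.005 [0.528 0.019]
0.05 [0.582 0.013]
handS [0.60355999 0.13606271 0.24      ]
handle [0.59743413 0.14412289 0.24      ] [0.59604651 0.14398737 0.24      ]
postfoot [0.51433732 0.15012405 0.        ] [0.51788239 0.14800159 0.        ]
```

The distances fit: knob to pivot measures 0.2115 m against 0.212, and the basket rim measures about 166 x 127 mm. The clamp is on the +y side, so I'll swing the bar towards -y. I'll turn the tool first, away from j6's limit.

Request:
move_arm(series=[[[0, 0, -0.149], [0, 0, 0], 0], [[0, 0, -0.149], [0, 0, 0], 0], [[0, 0, -0.149], [0, 0, 0], 0], [[0, 0, -0.149], [0, 0, 0], 0], [[0, 0, -0.149], [0, 0, 0], 0], [[0, 0, -0.149], [0, 0, 0], 0], [[0, 0, -0.149], [0, 0, 0], 0], [[0, 0, -0.149], [0, 0, 0], 0], [[0, 0, -0.149], [0, 0, 0], 0], [[0, 0, -0.149], [0, 0, 0], 0]])

```text
time_s: 2.55
eef_pos: [0.2386, -0.5776, 0.2313]
tcp_rot: [[-0.312, 0.95, -0.0], [0.95, 0.312, 0.0], [0.0, -0.0, -1.0]]
ft_force: [0.3, 0.2, 1.6]
width: 0.503
grasp_force: 0.0
```

Request:
move_arm(series=[[[0, 0, -0.149], [0, 0, 0], 0], [[0, 0, -0.149], [0, 0, 0], 0], [[0, 0, -0.149], [0, 0, 0], 0], [[0, 0, -0.149], [0, 0, 0], 0], [[0, 0, -0.149], [0, 0, 0], 0], [[0, 0, -0.149], [0, 0, 0], 0], [[0, 0, -0.149], [0, 0, 0], 0], [[0, 0, -0.149], [0, 0, 0], 0], [[0, 0, 0], [0, 0, 0], 0]])

```text
time_s: 3.45
eef_pos: [0.2386, -0.5776, 0.2313]
tcp_rot: [[-0.998, 0.068, 0.0], [0.068, 0.998, -0.0], [-0.0, -0.0, -1.0]]
ft_force: [0.3, -0.5, 0.4]
width: 0.5
grasp_force: 0.0
```

```bash
cat >> h.py <<'E'
def plan(x,y,z,yaw=None):
    o=env.get_obs();R=np.array(o['tcp_rot']);d=np.array([x,y,z])-o['eef_pos'];cy=np.degrees(np.arctan2(R[1,0],R[0,0]))
    print('pos',np.round(o['eef_pos'],4),'yaw',cy.round(2),'tilt',R[:,2].round(3)[:2],'w',round(o['width'],3),'t',o['time_s'],'q',np.round(o['q'],0))
    print(' shift mm (present axes):',(R.T@d*1000).round(1), '' if yaw is None else 'turn z %.3f'%(-np.radians((yaw-cy+180)%360-180)))
E
python3 - <<'E'
from h import *
plan(.433,.02,.2,176)
P=shot('scene');Q=shot('side')
print('far foot',onz(P,(218,297),0),onz(Q,(253,125),0))
E
```

```text
pos [ 0.2386 -0.5776  0.2313] yaw 176.1 tilt [ 0. -0.] w 0.5 t 3.45 q [-73.  16.  -2.  73.  -0. -70.]
 shift mm (present axes): [-153.3  609.5   31.3] turn z 0.002
far foot [ 0.74808477 -0.29121696  0.        ] [ 7.18879016e-01 -2.83561626e-01  1.11022302e-16]
```

Request:
move_arm(series=[[[0, 0, 0], [-5, 20, 0], 0], [[0, 0, 0], [-11, 43, 0], 0], [[0, 0, 0], [-11, 43, 0], 0], [[0, 0, 0], [-11, 43, 0], 0], [[0, 0, 0], [-11, 43, 0], 0], [[0, 0, 0], [-11, 43, 0], 0], [[0, 0, 0], [-11, 43, 0], 0], [[0, 0, 0], [-11, 43, 0], 0], [[0, 0, 0], [-11, 43, 0], 0], [[0, 0, 0], [-11, 43, 0], 0]])

```text
time_s: 4.55
eef_pos: [0.3703, -0.177, 0.2316]
tcp_rot: [[-0.997, 0.071, 0.001], [0.071, 0.997, -0.001], [-0.001, -0.001, -1.0]]
ft_force: [0.8, -0.2, -0.6]
width: 0.499
grasp_force: 0.0
```

Request:
move_arm(series=[[[0, 0, 0], [-11, 43, 6], 0], [[0, 0, 0], [-11, 43, 6], 0], [[0, 0, 0], [-11, 43, 6], 0], [[0, 0, 0], [-11, 43, 6], 0], [[0, 0, 0], [-5, 29, 6], 0], [[0, 0, 0], [0, 0, 0], 0], [[0, 0, 0], [0, 0, 0], 0]])

```text
time_s: 5.25
eef_pos: [0.4323, 0.0191, 0.2013]
tcp_rot: [[-0.998, 0.067, -0.0], [0.067, 0.998, -0.0], [0.0, -0.0, -1.0]]
ft_force: [0.4, 0.3, 0.5]
width: 0.497
grasp_force: 0.0
```

```bash
python3 - <<'E'
from h import *
plan(.433,.02,.06,176)
W=shot('wrist');save(W,'w1')
for l,z in dict(bar_knob=.064,bar_pivot=.05,short_tube=.035,tube_a=.035).items():
    print(l,[(np.round(d['uv']).tolist(),round(d['p'],2),onz(W,d['uv'],z)[:2].round(3).tolist()) for d in models.spot_in(W,l)[:4]])
E
```

```text
pos [0.4323 0.0191 0.2013] yaw 176.13 tilt [-0. -0.] w 0.497 t 5.25 q [ -6.  -3. -26.  66.  -0.  -2.]
 shift mm (present axes): [ -0.6   1.  141.3] turn z 0.002
bar_knob [([253.0, 242.0], 0.76, [0.503, 0.014])]
bar_pivot [([255.0, 241.0], 0.93, [0.51, 0.016])]
short_tube [([142.0, 362.0], 0.9, [0.704, -0.161]), ([270.0, 200.0], 0.7, [0.467, 0.036])]
tube_a [([260.0, 242.0], 0.94, [0.518, 0.022]), ([260.0, 281.0], 0.61, [0.573, 0.018])]
```

View pics/w1.png

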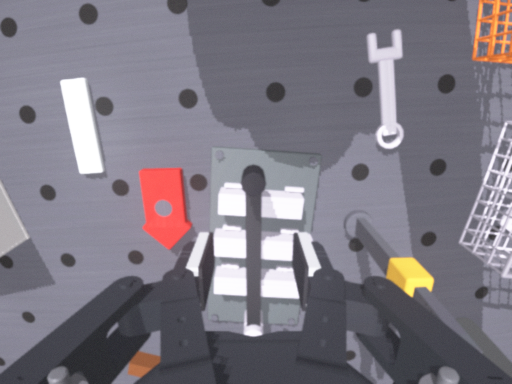

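The wrist view shows the knob at (254,180), and tube rows at v=202 (about u 219–304), v=243 (214–306) and v=281 (213–302). I'll measure their lengths on the top plane.

```bash
python3 - <<'E'
from h import *
W=shot('wrist');g=cv2.cvtColor(W['frame'],cv2.COLOR_RGB2GRAY)
print('knob',onz(W,(254,180),.082).round(4),'pivot',onz(W,(254,330),.056).round(4))
for cs in ([(215,148),(319,154)],): print([onz(W,c,.01).round(3) for c in cs])
for v in (205,207,238,246,250,281,287):
    r=g[v].astype(int); m=np.where(r>150)[0]; m=m[(m>195)&(m<315)]
    if len(m): a,b=onz(W,(m[0],v),.035),onz(W,(m[-1],v),.035);print(v,m[0],m[-1],a[:2].round(3),b[:2].round(3),np.linalg.norm(a-b).round(4))
c=W['frame'][145:330,190:340];cv2.imwrite('pics/crop3.png',cv2.resize(c,None,fx=3.2,fy=3.2,interpolation=cv2.INTER_CUBIC)[:,:,::-1])
E
```

```text
knob [0.4293 0.0188 0.082 ] pivot [0.632  0.0049 0.056 ]
[array([ 0.408, -0.025,  0.01 ]), array([0.424, 0.096, 0.01 ])]
205 212 313 [ 0.469 -0.032] [0.477 0.083] 0.115
207 212 313 [ 0.471 -0.032] [0.479 0.083] 0.1153
238 196 314 [ 0.509 -0.055] [0.519 0.084] 0.1399
246 196 312 [ 0.52  -0.057] [0.529 0.082] 0.1389
250 196 314 [ 0.525 -0.058] [0.535 0.084] 0.1421
281 213 295 [ 0.57  -0.042] [0.577 0.06 ] 0.1028
287 211 296 [ 0.579 -0.046] [0.587 0.061] 0.1075
```

View pics/crop3.png

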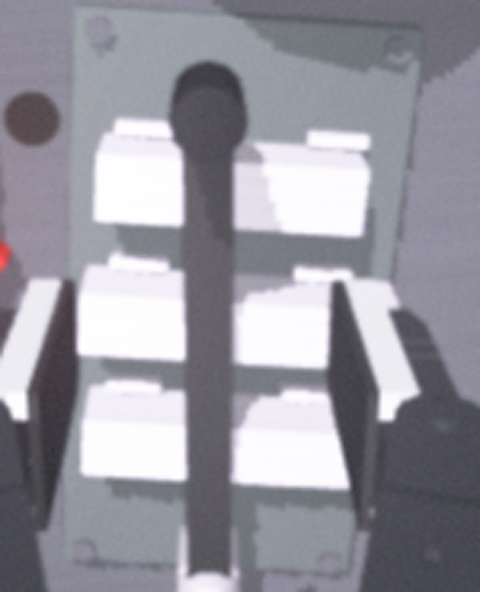

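```bash
python3 - <<'E'
from h import *
W=shot('wrist')
for n,a,b in [('r1',(94,220),(365,235)),('r1top',(98,138),(370,155)),('r2',(78,352),(330,365)),('r3',(82,472),(350,488))]:
    A,B=[onz(W,(190+u/3.2,145+v/3.2),.035) for u,v in (a,b)];print(n,A[:2].round(4),B[:2].round(4),'mid',((A+B)/2).round(4)[:2],np.linalg.norm(A-B).round(4))
E
```

```text
r1 [ 0.48   -0.0243] [0.4927 0.0727] mid [0.4863 0.0242] 0.0978
r1top [ 0.4494 -0.0197] [0.4623 0.0749] mid [0.4558 0.0276] 0.0955
r2 [ 0.5332 -0.0362] [0.5455 0.0587] mid [0.5394 0.0113] 0.0957
r3 [ 0.5876 -0.0409] [0.603  0.0655] mid [0.5953 0.0123] 0.1075
```

Row 1 (slot x=-60) measures 97 mm, so it is the short tube; its centre is about (0.472, 0.026). The knob at (0.431, 0.0195) lies under the tool. I'll descend around it.

Request:
move_arm(series=[[[0, 0, 0], [0, 0, 40], 0], [[0, 0, 0], [0, 0, 40], 0], [[0, 0, 0], [0, 0, 35], 0], [[0, 0, 0], [0, 0, 20], 0], [[0, 0, 0], [0, 0, 9], 0], [[0, 0, 0], [0, 0, 0], 0]])

```text
time_s: 6.2
eef_pos: [0.4315, 0.0183, 0.0564]
tcp_rot: [[-0.998, 0.069, -0.002], [0.069, 0.998, 0.0], [0.002, 0.0, -1.0]]
ft_force: [-0.8, 0.2, -0.4]
width: 0.5
grasp_force: 0.0
```

Request:
move_arm(series=[[[0, 0, -0.04], [0, -9, 0], 0], [[0, 0, -0.07], [-1, -15, 0], 0], [[0, 0, -0.07], [-1, -15, 0], 0], [[0, 0, -0.07], [-1, -15, 0], 0], [[0, 0, 0], [0, 0, 0], 0]])

```text
time_s: 6.7
eef_pos: [0.4391, -0.0368, 0.0592]
tcp_rot: [[-0.984, -0.179, 0.004], [-0.179, 0.984, -0.001], [-0.004, -0.002, -1.0]]
ft_force: [0.3, 0.4, 0.0]
width: 0.503
grasp_force: 0.0
```

```bash
cat >> h.py <<'E'
piv=np.array([.644,.0055])
def arc():
    o=env.get_obs();d=np.array(o['eef_pos'][:2])-piv;a=np.degrees(np.arctan2(d[1],d[0]))%360
    R=np.array(o['tcp_rot']);print('radius',np.linalg.norm(d).round(4),'dir',a.round(2),'theta',np.radians(a-173.2).round(3),'yaw',(np.degrees(np.arctan2(R[1,0],R[0,0]))%360).round(2),'z',round(o['eef_pos'][2],4),'F',np.round(o['ft_force'],1))
E
python3 - <<'E'
from h import *
arc()
E
```

```text
radius 0.2092 dir 191.67 theta 0.322 yaw 190.3 z 0.0592 F [0.3 0.4 0. ]
```

Request:
move_arm(series=[[[0, 0, -0.07], [0, -15, 0], 0], [[0, 0, -0.075], [0, -16, 0], 0], [[0, 0, -0.075], [0, -16, 0], 0], [[0, 0, -0.075], [-1, -16, 0], 0], [[0, 0, -0.075], [0, -16, 0], 0], [[0, 0, -0.075], [-1, -16, 0], 0], [[0, 0, -0.075], [0, -16, 0], 0], [[0, 0, -0.075], [-1, -16, 0], 0], [[0, 0, -0.075], [0, -16, 0], 0], [[0, 0, -0.07], [0, -14, 0], 0]])

```text
time_s: 7.7
eef_pos: [0.516, -0.1674, 0.0585]
tcp_rot: [[-0.603, -0.798, 0.002], [-0.798, 0.603, 0.0], [-0.001, -0.001, -1.0]]
ft_force: [0.1, 1.0, 0.3]
width: 0.499
grasp_force: 0.3
```

Request:
move_arm(series=[[[0, 0, 0], [0, 0, 0], 0], [[0, 0, 0], [0, 0, -20], 0], [[0, 0, 0], [0, 0, -45], 0], [[0, 0, 0], [0, 0, -45], 0], [[0, 0, 0], [0, 0, -30], 0], [[0, 0, 0], [0, 0, 0], 0]])

```text
time_s: 8.3
eef_pos: [0.5179, -0.1681, 0.2037]
tcp_rot: [[-0.606, -0.796, 0.01], [-0.796, 0.606, -0.005], [-0.003, -0.011, -1.0]]
ft_force: [1.0, -0.5, 1.7]
width: 0.498
grasp_force: 0.0
```

```bash
python3 - <<'E'
from h import *
arc();plan(.472,.026,.2,263.2)
W=shot('wrist');save(W,'w2')
p=shot('scene')
c=cv2.resize(p['frame'][135:245,220:320],None,fx=3.49,fy=3.49,interpolation=cv2.INTER_CUBIC)[:384]
o=np.hstack([cv2.resize(W['frame'],(450,338)),cv2.resize(c,(349,384))[:338]]);cv2.imwrite('pics/c4.png',o[:,:,::-1])
E
```

```text
radius 0.2146 dir 234.02 theta 1.061 yaw 232.72 z 0.2037 F [ 1.  -0.5  1.7]
pos [ 0.5179 -0.1681  0.2037] yaw -127.28 tilt [ 0.01  -0.005] w 0.498 t 8.3 q [-25.   8. -14.  67.   0. -78.]
 shift mm (present axes): [-126.6  154.2    2.4] turn z -0.532
```

View pics/c4.png

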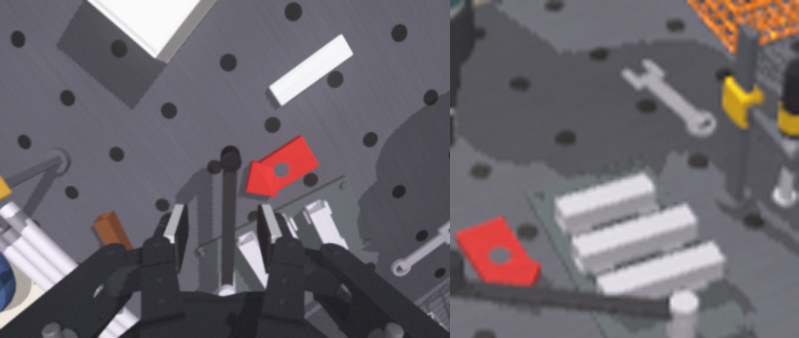

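Request:
move_arm(series=[[[0, 0, 0], [-25, 31, 0], 0], [[0, 0, 0], [-25, 31, 0], 0], [[0, 0, 0], [-25, 31, 0], 0], [[0, 0, 0], [-26, 31, 1], 0], [[0, 0, 0], [-25, 30, 1], 0], [[0, 0, -0.13], [0, 0, 0], 0], [[0, 0, -0.135], [0, 0, 0], 0], [[0, 0, -0.135], [0, 0, 0], 0], [[0, 0, -0.135], [0, 0, 0], 0], [[0, 0, 0], [0, 0, 0], 0]])

```text
time_s: 9.4
eef_pos: [0.4661, 0.0266, 0.1934]
tcp_rot: [[-0.114, -0.993, -0.004], [-0.993, 0.114, 0.0], [0.0, 0.004, -1.0]]
ft_force: [-0.0, 0.0, 0.2]
width: 0.502
grasp_force: 0.0
```

```bash
python3 - <<'E'
from h import *
plan(.472,.026,.2,263.2)
W=shot('wrist');save(W,'w3')
g=W['frame'].astype(int); 
# model top-face outline of short tube
yaw=np.radians(-6.8);ux=np.array([np.cos(yaw),np.sin(yaw),0]);uy=np.array([-ux[1],ux[0],0])
C=np.array([.472,.026,.035]);print('pred corners',proj(W,[C+a*.0125*ux+b*.048*uy for a in(-1,1) for b in(-1,1)]).round(0).tolist())
print([(np.round(d['uv']).tolist(),round(d['p'],2),onz(W,d['uv'],.035)[:2].round(3).tolist()) for d in models.spot_in(W,'short_tube')[:4]])
E
```

```text
pos [0.4661 0.0266 0.1934] yaw -96.56 tilt [-0.004  0.   ] w 0.502 t 9.4 q [ -5.   1. -23.  66.   0. -88.]
 shift mm (present axes): [-0.1 -5.9 -6.6] turn z 0.004
pred corners [[259.0, 128.0], [258.0, 215.0], [235.0, 128.0], [236.0, 215.0]]
[([243.0, 166.0], 0.77, [0.475, 0.018]), ([2.0, 36.0], 0.5, [0.7, -0.145])]
```

View pics/w3.png

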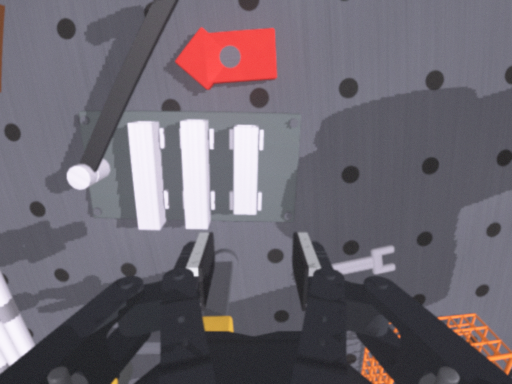

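The tube's top face shows at u 234–258, v 125–214, within about 2 px of the prediction. I'll descend and grip.

Request:
move_arm(series=[[[0, 0, 0], [0, -6, 30], 0], [[0, 0, 0], [0, -1, 45], 0], [[0, 0, 0], [0, 0, 45], 0], [[0, 0, 0], [0, 0, 30], 0], [[0, 0, 0], [0, 0, 15], 0], [[0, 0, 0], [0, 0, 10], 0], [[0, 0, 0], [0, 0, 2], 0], [[0, 0, 0], [0, 0, 0], 0]])

```text
time_s: 10.3
eef_pos: [0.4753, 0.0253, 0.0185]
tcp_rot: [[-0.114, -0.993, 0.0], [-0.993, 0.114, -0.0], [-0.0, -0.0, -1.0]]
ft_force: [-0.4, -0.9, -0.4]
width: 0.499
grasp_force: 0.0
```

```bash
python3 - <<'E'
from h import *
plan(.4725,.0265,.016,263.2); print(env.get_obs()['ft_force'])
E
```

```text
pos [0.4753 0.0253 0.0185] yaw -96.56 tilt [ 0. -0.] w 0.499 t 10.3 q [ -5.  14. -34.  43.   0. -88.]
 shift mm (present axes): [-0.9  2.9  2.5] turn z 0.004
[-0.38782025 -0.90634639 -0.35444197]
```

Request:
move_arm(series=[[[0, 0, 0], [0, 2, 2], 0], [[0, 0, 0], [0, 0, 0], 0.1], [[0, 0, 0], [0, 0, 0], 0.3], [[0, 0, 0], [0, 0, 0], 1], [[0, 0, 0], [0, 0, 0], 1], [[0, 0, 0], [0, 0, 0], 1], [[0, 0, 0], [0, 0, 0], 1]])

```text
time_s: 11.0
eef_pos: [0.4739, 0.0255, 0.0172]
tcp_rot: [[-0.113, -0.994, 0.002], [-0.994, 0.113, -0.0], [-0.0, -0.002, -1.0]]
ft_force: [-0.1, -0.3, 5.5]
width: 0.275
grasp_force: 60.0
```

Request:
move_arm(series=[[[0, 0, 0], [0, 0, -5], 1], [[0, 0, 0], [0, 0, -15], 1], [[0, 0, 0], [0, 0, -30], 1], [[0, 0, 0], [0, 0, -40], 1], [[0, 0, 0], [0, 0, -40], 1], [[0, 0, 0], [0, 0, -40], 1], [[0, 0, 0], [0, 0, -40], 1], [[0, 0, 0], [0, 0, -40], 1], [[0, 0, 0], [0, 0, -35], 1], [[0, 0, 0], [0, 0, 0], 1]])

```text
time_s: 12.0
eef_pos: [0.4759, 0.0253, 0.307]
tcp_rot: [[-0.113, -0.994, 0.01], [-0.994, 0.113, -0.001], [-0.0, -0.01, -1.0]]
ft_force: [0.3, -0.1, -0.4]
width: 0.279
grasp_force: 59.3
```

```bash
python3 - <<'E'
from h import *
b=np.radians(-13.5);B=np.array([.492,.3745])+np.array([np.cos(b),np.sin(b)])*-.035;print(B)
plan(B[0],B[1],.3,256.5); print(env.get_obs()['ft_force'],env.get_obs()['grasp_force'])
E
```

```text
[0.45796705 0.38267059]
pos [0.4759 0.0253 0.307 ] yaw -96.5 tilt [ 0.01  -0.001] w 0.279 t 12.0 q [ -5.  -2. -12.  79.   0. -88.]
 shift mm (present axes): [-353.    58.4    6.5] turn z 0.122
[ 0.3014447  -0.0632131  -0.39464736] 59.326947033405304
```

Request:
move_arm(series=[[[0, 0, 0], [-20, 6, 0], 1], [[0, 0, 0], [-35, 6, 0], 1], [[0, 0, 0], [-40, 6, 0], 1], [[0, 0, 0], [-40, 6, 0], 1], [[0, 0, 0], [-40, 6, 0], 1], [[0, 0, 0], [-40, 6, 0], 1], [[0, 0, 0], [-40, 6, 0], 1], [[0, 0, 0], [-40, 6, 0], 1], [[0, 0, 0], [-35, 6, 0], 1], [[0, 0, 0], [-20, 4, 0], 1]])

```text
time_s: 13.0
eef_pos: [0.4538, 0.382, 0.2992]
tcp_rot: [[-0.111, -0.994, -0.003], [-0.994, 0.111, -0.001], [0.001, 0.002, -1.0]]
ft_force: [0.6, 0.2, -0.3]
width: 0.278
grasp_force: 59.3
```

Request:
move_arm(series=[[[0, 0, 0.06], [-2, 0, 0], 1], [[0, 0, 0.06], [0, 0, 15], 1], [[0, 0, 0], [0, 0, 30], 1], [[0, 0, 0], [0, 0, 40], 1], [[0, 0, 0], [0, 0, 20], 1], [[0, 0, 0], [0, 0, 0], 1], [[0, 0, 0], [0, 0, 0], 1]])

```text
time_s: 13.7
eef_pos: [0.4546, 0.3814, 0.1955]
tcp_rot: [[-0.231, -0.973, -0.002], [-0.973, 0.231, -0.001], [0.002, 0.002, -1.0]]
ft_force: [0.6, 0.4, -0.5]
width: 0.28
grasp_force: 59.2
```

```bash
python3 - <<'E'
from h import *
plan(.458,.3827,.065,256.5); o=env.get_obs();print(o['ft_force'],o['grasp_force'])
p=shot('side');q=shot('scene');W=shot('wrist')
a=cv2.resize(p['frame'][190:384,70:260],(400,408));b=cv2.resize(W['frame'],(400,300))
z=np.zeros((408,800,3),np.uint8);z[:,:400]=a;z[:300,400:]=b;cv2.imwrite('pics/c5.png',z[:,:,::-1])
E
```

```text
pos [0.4546 0.3814 0.1955] yaw -103.38 tilt [-0.002 -0.001] w 0.28 t 13.7 q [ 34.  14.  -8.  68.   0. -43.]
 shift mm (present axes): [ -2.3  -3.2 130.4] turn z 0.002
[ 0.63694852  0.35540341 -0.48023363] 59.229336977005005
```

View pics/c5.png

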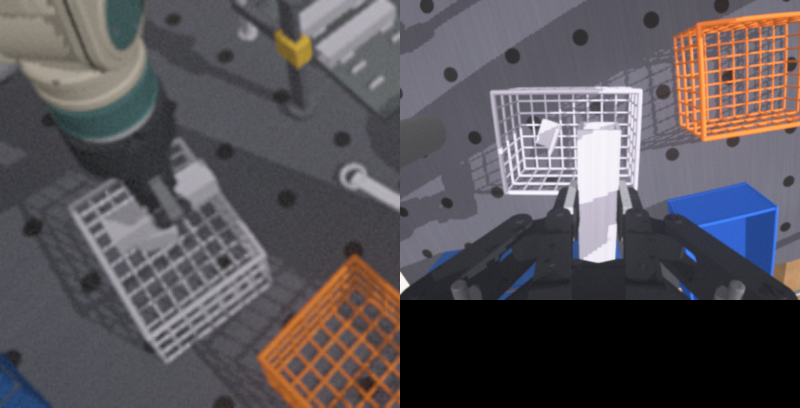

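```bash
python3 - <<'E'
from h import *
W=shot('wrist')
b=np.radians(-13.5);X=np.array([np.cos(b),np.sin(b)]);Y=np.array([-X[1],X[0]]);c=np.array([.492,.3745])
for z in(.085,0.):
  P=proj(W,[[*(c+X*sx*.085+Y*sy*.065),z] for sx,sy in((1,-1),(-1,-1),(-1,1),(1,1))]);print(z,(P/1.28+[400,0]).round(0).tolist())
for uv in((491,92),(641,90)):print(onz(W,((uv[0]-400)*1.28,uv[1]*1.28),.085).round(4))
E
```

```text
0.085 [[489.0, 89.0], [642.0, 89.0], [636.0, 194.0], [503.0, 193.0]]
0.0 [[516.0, 86.0], [631.0, 85.0], [628.0, 168.0], [524.0, 168.0]]
[0.5586 0.2948 0.085 ]
[0.3959 0.3322 0.085 ]
```

The predicted rim matches the picture within about 3 px (2 mm). I'll lower the tube into the basket, then open only partly.

Request:
move_arm(series=[[[0, 0, 0], [-2, -3, 15], 1], [[0, 0, 0], [0, 0, 25], 1], [[0, 0, 0], [0, 0, 25], 1], [[0, 0, 0], [0, 0, 25], 1], [[0, 0, 0], [0, 0, 20], 1], [[0, 0, 0], [0, 0, 15], 1], [[0, 0, 0], [0, 0, 10], 1], [[0, 0, 0], [0, 0, 10], 1], [[0, 0, 0], [0, 0, 0], 1], [[0, 0, 0], [0, 0, 0], 1]])

```text
time_s: 14.9
eef_pos: [0.4591, 0.3834, 0.0517]
tcp_rot: [[-0.231, -0.973, 0.001], [-0.973, 0.231, 0.0], [-0.001, -0.001, -1.0]]
ft_force: [0.5, -0.4, -0.8]
width: 0.279
grasp_force: 59.3
```

Request:
move_arm(series=[[[0, 0, 0], [0, 0, 0], 0.2], [[0, 0, 0], [0, 0, 0], 0.1], [[0, 0, 0], [0, 0, 0], 0.1], [[0, 0, 0], [0, 0, 0], 0.1], [[0, 0, 0], [0, 0, 0], 0.1], [[0, 0, 0], [0, 0, 0], 0.1], [[0, 0, 0], [0, 0, 0], 0.1]])

```text
time_s: 15.6
eef_pos: [0.4586, 0.3831, 0.0513]
tcp_rot: [[-0.231, -0.973, -0.0], [-0.973, 0.231, -0.0], [0.0, 0.0, -1.0]]
ft_force: [-0.2, -0.5, 0.2]
width: 0.452
grasp_force: 0.0
```

Request:
move_arm(series=[[[0, 0, 0], [0, 0, -15], 0.1], [[0, 0, 0], [0, 0, -40], 0.1], [[0, 0, 0], [0, 0, -40], 0.1], [[0, 0, 0], [0, 0, -45], 0.1], [[0, 0, 0], [0, 0, -45], 0.1], [[0, 0, 0], [0, 0, -45], 0.1], [[0, 0, 0], [0, 0, -15], 0.1], [[0, 0, 0], [0, 0, 0], 0]])

```text
time_s: 16.4
eef_pos: [0.4603, 0.3842, 0.3009]
tcp_rot: [[-0.231, -0.973, 0.007], [-0.973, 0.231, 0.004], [-0.006, -0.005, -1.0]]
ft_force: [0.5, 0.5, 0.7]
width: 0.503
grasp_force: 0.0
```

```bash
python3 - <<'E'
from h import *
plan(.516,-.167,.3,233); o=env.get_obs();print(o['ft_force'])
p=shot('side');q=shot('scene');W=shot('wrist')
a=cv2.resize(q['frame'][125:245,220:390],(400,282));b=cv2.resize(W['frame'],(400,300))
z=np.zeros((300,800,3),np.uint8);z[:282,:400]=a;z[:300,400:]=b;cv2.imwrite('pics/c6.png',z[:,:,::-1])
E
```

```text
pos [0.4603 0.3842 0.3009] yaw -103.38 tilt [0.007 0.004] w 0.503 t 16.4 q [ 34.  11.   1.  79.   0. -43.]
 shift mm (present axes): [ 523.4 -181.8   -1.2] turn z 0.412
[0.49929176 0.48637222 0.71969232]
```

View pics/c6.png

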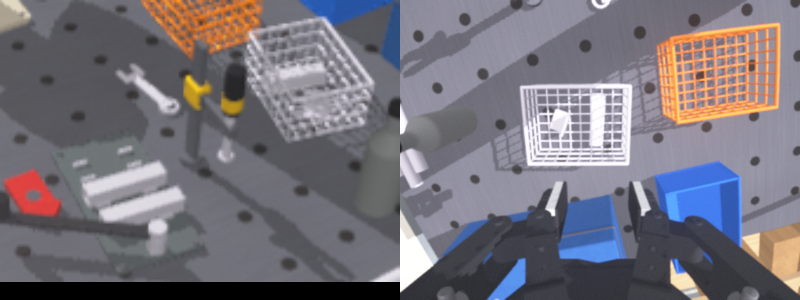

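The short tube lies flat in the wire basket at (598,120), beside the offcut. The good tubes are still in their slots. Next I go back to the knob to swing the bar square.

Request:
move_arm(series=[[[0, 0, 0], [23, -8, 0], 0], [[0, 0, 0], [43, -15, 0], 0], [[0, 0, 0], [43, -15, 0], 0], [[0, 0, 0], [43, -15, 0], 0], [[0, 0, 0], [43, -15, 0], 0], [[0, 0, 0], [43, -15, 0], 0], [[0, 0, 0], [43, -15, 0], 0], [[0, 0, 0], [43, -15, 0], 0], [[0, 0, 0], [43, -15, 0], 0], [[0, 0, 0], [43, -15, 0], 0]])

```text
time_s: 17.55
eef_pos: [0.5011, -0.0503, 0.2934]
tcp_rot: [[-0.231, -0.973, -0.005], [-0.973, 0.231, 0.001], [-0.0, 0.005, -1.0]]
ft_force: [0.4, 0.4, 0.2]
width: 0.497
grasp_force: 0.0
```

Request:
move_arm(series=[[[0, 0, 0], [43, -15, 0], 0], [[0, 0, 0], [43, -15, 0], 0], [[0, 0, 0], [22, -3, 0], 0], [[0, 0, 0.146], [0, 0, 10], 0], [[0, 0, 0.145], [0, 0, 40], 0], [[0, 0, 0.145], [0, 0, 40], 0], [[0, 0, 0], [0, 0, 10], 0], [[0, 0, 0], [0, 0, 0], 0]])

```text
time_s: 18.35
eef_pos: [0.5071, -0.1603, 0.1926]
tcp_rot: [[-0.618, -0.786, -0.008], [-0.786, 0.618, 0.003], [0.002, 0.008, -1.0]]
ft_force: [-0.4, 0.7, 0.1]
width: 0.501
grasp_force: 0.0
```

```bash
python3 - <<'E'
from h import *
arc();plan(.512,-.161,.057,231.6)
W=shot('wrist');save(W,'w7')
g=cv2.cvtColor(W['frame'],cv2.COLOR_RGB2GRAY)
pr=proj(W,[[.512,-.161,.082],[.512,-.161,.046],[.644,.0055,.056]]).round(0);print(pr.tolist())
u,v=pr[0].astype(int);c=g[v-30:v+30,u-30:u+30];m=(c<55).astype(np.uint8)
n,l,s,ce=cv2.connectedComponentsWithStats(m);k=1+s[1:,4].argmax();print(s[k],ce[k]+[u-30,v-30])
cv2.imwrite('pics/c7.png',cv2.resize(g[v-60:v+80,u-80:u+80],None,fx=3,fy=3,interpolation=cv2.INTER_CUBIC))
E
```

```text
radius 0.215 dir 230.44 theta 0.999 yaw 231.81 z 0.1926 F [-0.4  0.7  0.1]
pos [ 0.5071 -0.1603  0.1926] yaw -128.19 tilt [-0.008  0.003] w 0.501 t 18.35 q [-25.   8. -16.  66.   0. -76.]
 shift mm (present axes): [ -2.7  -5.4 135.6] turn z 0.004
[[247.0, 189.0], [248.0, 179.0], [248.0, 345.0]]
[  4  11  36  33 727] [241.40165062 187.78817056]
```

View pics/c7.png

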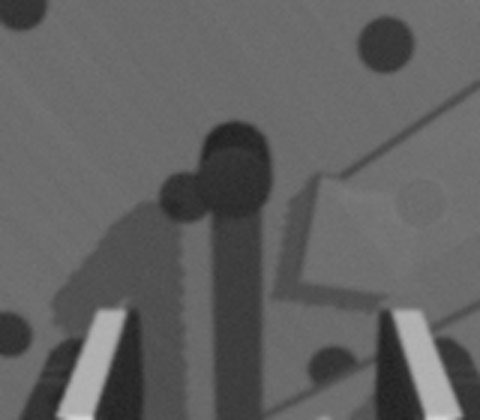

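The knob's top is at about (246,190) in the wrist picture, 1 px from the prediction. I'll centre, descend and swing back.

Request:
move_arm(series=[[[0, 0, 0], [-3, -6, 20], 0], [[0, 0, 0], [0, 0, 40], 0], [[0, 0, 0], [0, 0, 10], 0], [[0, 0, 0], [0, 0, 0], 0]])

```text
time_s: 18.8
eef_pos: [0.5158, -0.1625, 0.126]
tcp_rot: [[-0.62, -0.785, -0.002], [-0.785, 0.62, 0.001], [0.001, 0.002, -1.0]]
ft_force: [-0.5, -0.5, -0.4]
width: 0.499
grasp_force: 0.0
```

```bash
python3 - <<'E'
from h import *
arc();plan(.5115,-.1615,.057,231.6)
E
```

```text
radius 0.2113 dir 232.65 theta 1.038 yaw 231.71 z 0.126 F [-0.5 -0.5 -0.4]
pos [ 0.5158 -0.1625  0.126 ] yaw -128.29 tilt [-0.002  0.001] w 0.499 t 18.8 q [-24.  12. -20.  58.   0. -76.]
 shift mm (present axes): [ 1.9  3.8 69. ] turn z 0.002
```

Request:
move_arm(series=[[[0, 0, 0], [0, 3, 30], 0], [[0, 0, 0], [0, 0, 25], 0], [[0, 0, 0], [0, 0, 12], 0], [[0, 0, 0], [0, 0, 0], 0], [[0, 0, 0.04], [0, 8, 0], 0], [[0, 0, 0.07], [-1, 15, 0], 0], [[0, 0, 0.075], [0, 16, 0], 0], [[0, 0, 0.075], [-1, 16, 0], 0], [[0, 0, 0], [0, 0, 0], 0]])

```text
time_s: 19.7
eef_pos: [0.4761, -0.121, 0.0611]
tcp_rot: [[-0.801, -0.599, 0.001], [-0.599, 0.801, -0.0], [-0.001, -0.001, -1.0]]
ft_force: [-1.0, 0.8, -0.4]
width: 0.5
grasp_force: 0.0
```

```bash
python3 - <<'E'
from h import *
arc()
E
```

```text
radius 0.2102 dir 216.99 theta 0.764 yaw 216.82 z 0.0611 F [-1.   0.8 -0.4]
```

Request:
move_arm(series=[[[0, 0, 0.075], [0, 16, 0], 0], [[0, 0, 0.075], [-1, 16, 0], 0], [[0, 0, 0.075], [0, 16, 0], 0], [[0, 0, 0.075], [-1, 16, 0], 0], [[0, 0, 0.075], [0, 16, 0], 0], [[0, 0, 0.075], [-1, 16, 0], 0], [[0, 0, 0.075], [0, 16, 0], 0], [[0, 0, 0.075], [-1, 16, 0], 0], [[0, 0, 0.07], [0, 15, 0], 0], [[0, 0, 0], [0, 0, 0], 0]])

```text
time_s: 20.7
eef_pos: [0.4344, 0.0125, 0.0608]
tcp_rot: [[-1.0, 0.025, 0.003], [0.025, 1.0, -0.0], [-0.003, -0.0, -1.0]]
ft_force: [-0.1, -0.3, 0.4]
width: 0.501
grasp_force: 0.0
```

```bash
python3 - <<'E'
from h import *
arc()
E
```

```text
radius 0.2097 dir 178.09 theta 0.085 yaw 178.57 z 0.0608 F [-0.1 -0.3  0.4]
```

Request:
move_arm(series=[[[0, 0, 0.04], [0, 9, 0], 0], [[0, 0, 0.04], [-1, 9, 0], 0], [[0, 0, 0.04], [0, 8, 0], 0], [[0, 0, 0], [0, 0, 0], 0], [[0, 0, 0], [0, -7, 0], 0], [[0, 0, 0], [0, 0, 0], 0], [[0, 0, 0], [0, 0, -30], 0], [[0, 0, 0], [0, 0, -45], 0], [[0, 0, 0], [0, 0, -45], 0], [[0, 0, 0], [0, 0, -30], 0]])

```text
time_s: 21.7
eef_pos: [0.4354, 0.0301, 0.2127]
tcp_rot: [[-0.989, 0.148, 0.004], [0.148, 0.989, -0.0], [-0.004, 0.0, -1.0]]
ft_force: [0.9, -0.7, -0.6]
width: 0.502
grasp_force: 0.0
```

```bash
python3 - <<'E'
from h import *
arc()
W=shot('wrist');q=shot('scene')
a=cv2.resize(q['frame'][125:245,220:390],(400,282));b=W['frame'][130:345,160:350]
z=np.zeros((450,800,3),np.uint8);z[:282,:400]=a;z[:,400:]=cv2.resize(b,(400,450));cv2.imwrite('pics/c8.png',z[:,:,::-1])
c=piv
for th in(-.15,0,.15):
    a=np.radians(173.2)+th;print(th,((proj(W,[[*(c+.212*np.array([np.cos(a),np.sin(a)])),.082]])-[160,130])*[400/190,450/215]+[400,0]).round(0))
E
```

```text
radius 0.21 dir 173.28 theta 0.001 yaw 171.49 z 0.2127 F [ 0.9 -0.7 -0.6]
-0.15 [[665. 103.]]
0 [[596. 100.]]
0.15 [[528. 107.]]
```

View pics/c8.png

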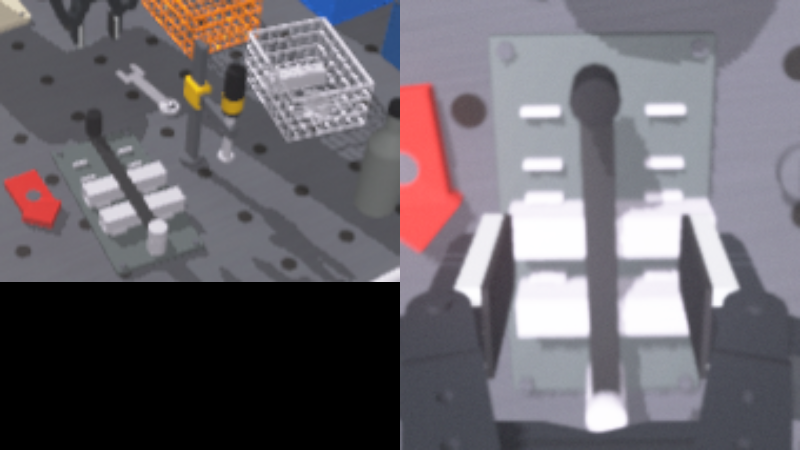

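The bar is square, with the knob at (596,97) against a predicted (596,100). The good tubes are in their slots, the short tube is in the basket, and the robot touches nothing.

```bash
python3 -c "
from workcell import job
print(job.sign_off())"
```

```text
the job is handed in; nothing more can be done
None
```

The short tube lies in the wire basket, the bar is back square across the two good tubes in their slots, and I handed the job in at about 22 s; the sign-off gave no verdict.

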